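# Pack up the bottle rest

### The job

Pack up the bottle rest for a short bottle: lay the white spacer disc flat on the middle of the round steel plate of the green-flanged bottle rest, then lay the black rubber disc flat on the white one, so that both are centred on the plate. Let go of the stack, and leave the red disc and the roll of tape where they are.

Things in the scene. Friction and masses are not known exactly. Their poses are not given: they have to be found in the camera images.
- rest_top (a point): centre of the upper face of the bottle rest, a bench fixture that does not move: a round green flange, 124 mm across and 9 mm high, carries a round bright steel plate, 90 mm across, whose flat top is 20 mm above the bench; z points up
- white_disc_mid (a point): centre (half-way up) of the white plastic spacer disc, 56 mm across and 22 mm thick, about 0.06 kg, lying flat and loose on the bench; its z axis is the disc's axis; can be gripped across its rim in any direction
- black_disc_mid (a point): centre (half-way up) of the black rubber disc, 56 mm across and 18 mm thick, about 0.06 kg, stiff, lying flat and loose on the bench; its z axis is the disc's axis; can be gripped across its rim in any direction
- red_disc_mid (a point): centre (half-way up) of the red disc, 56 mm across and 20 mm thick, lying loose on the bench: not needed, leave it alone
- tape_mid (a point): centre (half-way up) of the roll of cream paper tape, 69 mm across and 24 mm high, lying flat on the bench: not needed, leave it alone
There are look-alikes about, which are no part of the job. Several things look just like the part that bears black_disc_mid: the one meant starts farthest to the robot's left.

How it is judged:
By the outcome, as a careful person would: the job done as asked, in the order asked, and still so for the second after the job is handed in, with the robot touching nothing.
It also fails if it takes over 51 s, if anything falls off the work surface, if the arm or the gripper's body presses on something with over 40 N, if the wrist force passes 120 N, or if a joint passes its speed limit or range.

### The arm

A 7-joint arm with a two-finger parallel gripper is mounted at the origin on a cart in front of the work surface, level with it; the furniture and walls round the work are solid. World frame = base frame: x ahead of the robot, y to its left, z up, the work surface at z = 0. Lengths are in m, angles in rad, forces in N, time in s.
With the tool pointing down it reaches from about 0.4 to 0.875 m from the base axis. Payload 19.3 kg.
Tool frame: the origin (TCP) lies between the finger pads; the fingertips stand 17 mm ahead of it and the grasp point (between the pads) lies 2 mm behind it; z points along the fingers, x is the direction in which the jaws open and shut, and the axes are right-handed (so a half turn about z gives the same grasp; the last joint's range is limited). The gripper opens to 85 mm and grips with 20 to 120 N. Pads are 22 mm wide; open, the fingers measure 114 mm over their backs; the gripper's body (76 mm by 85 mm) begins 54 mm behind the grasp point. The pads swing forward as they close: fully open they stand 13 mm farther back than shut.
Start: joints at [1.161, 0.521, -0.036, 1.599, 0.021, 1.021, -0.113], TCP at [0.208, -0.589, 0.248] pointing down, gripper open.
Joint ranges: [-2.91, 2.91], [-0.3, 2.13], [-1.5, 1.42], [0.17, 2.43], [-1.26, 4.41], [0.16, 1.93], [-2.52, 2.52]. Speed limits (rad/s): [1.89, 1.89, 2.39, 2.39, 3.01, 3.01, 3.01].

### API

Orientations are given as [roll, pitch, yaw] about the fixed x, y, z axes, in that order (R = Rz(yaw) Ry(pitch) Rx(roll)).
In Python, from workcell import bot gives the robot as it stands. The module is installed in compiled form; this text tells all that it offers.
- The arm moves only by the tool arm_command, never from a script. Its argument "targets" is a list of rows, each a list of 6 numbers: the shift along the tool's x, y, z in mm, then the turn, a rotation vector about the tool's x, y, z in degrees. In form: [[x, y, z, wx, wy, wz], ...]. A call has 1 to 8 rows; each row shifts and turns the pose as measured when the row begins, along the tool's axes as they then stand; what a row does not reach is not made up. A row lasts 1/10 s, in which the tool goes at most 50 mm and 8.59 degrees, less where a joint would pass 70% of its speed; a pose out of reach is approached as far as the arm can. A call is refused whole if a number of a shift passes 50 or a number of a turn 8.59, either way. A call with a gripper value outside its range is refused whole. "grip" is the opening in per cent of the stroke, from 0 (shut) to 100 (fully open), set as the call begins (left out, the last holds). The fingers move at their own pace and stop on an object; "grip_force" is the grip in N (left out, the last holds). Time passes only in rows, so rows that do not move let the fingers close. It gives the time, the measured TCP pose, the force and the opening at its end, in the units of the state.
- bot.observe(): the state, without advancing time (a new reading comes with each control period).
- bot.grab_frame(name): name is "side" or "top" or "wrist"; returns a dict with "color" (480x640x3 uint8, red, green, blue), "depth" (480x640 float32, m along the optical axis (not along the pixel's ray), 0 where there is no reading), "fov_y" (degrees; the focal length in pixels is half the picture's height over the tangent of half this angle, whatever the lens; pixels are square), "cx", "cy" (the principal point, pixels), "R" (3x3) and "t" (3): a world point X has camera coordinates R X + t; the wrist camera has in their place "hand_eye" (4x4, takes a point from camera to tool coordinates, whose origin is the TCP and whose axes are the tool frame's). Camera axes: x right, y down, z forward; pixel columns grow to the right and rows downward; lengths in m; the calibration is good to about 2 mm. A picture is of the moment at which its call begins: read the wrist's pose just before it.
- bot.job_done(): hands the job in, once; it reports no verdict.
The state is a dict: "clock": time; "qpos": joint angles; "qd": joint speeds; "joint_efforts": joint torques, N m; "position": TCP position; "tool_rot": TCP orientation; "force": force on the tool from outside, world axes, zero at the start; "moment": the same for the moment, N m; "grip_width": finger opening in m.
Only numpy, scipy, OpenCV 4.12 (cv2) and the standard library are available. Lean on these libraries where they do the work, as an engineer would, in place of code of your own. Each camera call takes 0.05 s, during which the arm holds its last target. There are 200 camera calls.

## Working session

There is one attempt and no reset: what is moved stays moved. The work goes in short steps, Python scripts to look and compute and a tool call to move; the robot and the scene stay as the last step left them, time stands still between calls to the robot, and variables do not carry over. Pictures are saved under pics/ and viewed, about 8 in all and at most 12, crops included, and the job is handed in when it is done.

Besides the shell and the picture viewer there is one more tool, called after "Request:" in YAML: its name, and indented under it one key for each argument. arm_command: Moves the arm, as the interface text tells. Its arguments: {"type":"object","properties":{"targets":{"type":"array"},"grip":{"type":"number"},"grip_force":{"type":"number"}},"required":["targets"]}

```bash
mkdir -p pics; python3 - <<'E'
from workcell import bot
import cv2,numpy as np,pickle
s=bot.observe();print(s)
f={n:bot.grab_frame(n) for n in("side","top")}
pickle.dump(f,open('f0.pkl','wb'))
for n in f:
    cv2.imwrite(f'pics/{n}0.png',f[n]['color'][...,::-1]); print(n,f[n]['fov_y'],f[n]['cx'],f[n]['cy'],f[n]['R'],f[n]['t'])
E
```

```text
{'clock': 0.0, 'qpos': array([ 1.16076396,  0.52203844, -0.03632828,  1.59998821,  0.02118993,
        1.02106079, -0.11275123]), 'qd': array([-0.0017669 ,  0.00071668, -0.00045286, -0.0003061 ,  0.00078113,
       -0.0004007 ,  0.000494  ]), 'joint_efforts': array([-2.11150007e-03, -9.27106762e+01,  1.98023379e+00, -3.69931769e+01,
        1.79767970e-02,  8.15098087e-03,  3.36786240e-05]), 'position': array([ 0.20820148, -0.58898313,  0.24771756]), 'tool_rot': array([ 3.14152437e+00,  1.10814349e-03, -1.23093007e+00]), 'force': array([-0.72540145, -0.33764984, -0.32456345]), 'moment': array([ 0.00151408, -0.0248307 ,  0.05787798]), 'grip_width': 0.08580431382171684}
side 42.67892579632012 315.0831558258788 229.56133016010534 [[-0.99981649  0.01703565 -0.00876158]
 [ 0.01595192  0.48712577 -0.87318613]
 [-0.0106073  -0.87316566 -0.48730813]] [0.56057271 0.07767623 1.34638341]
top 46.33713719125203 319.6290386129351 243.06661177970767 [[ 0.01601647 -0.99987051 -0.00156272]
 [-0.99879716 -0.0159268  -0.04637431]
 [ 0.04634341  0.00230359 -0.99892291]] [-0.04008491  0.53660846  1.30940185]
```

View pics/top0.png

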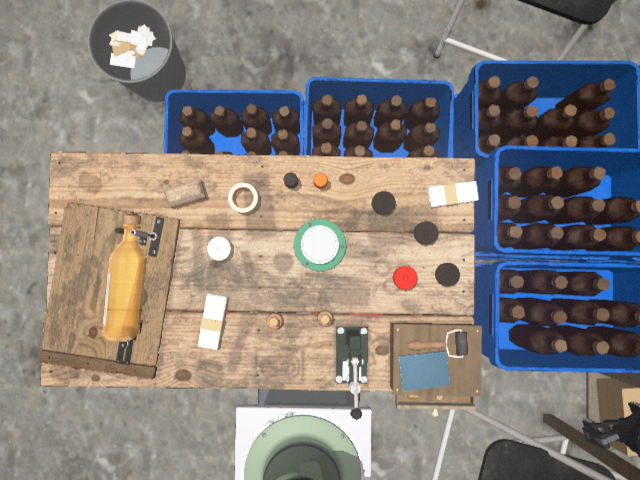

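View pics/side0.png

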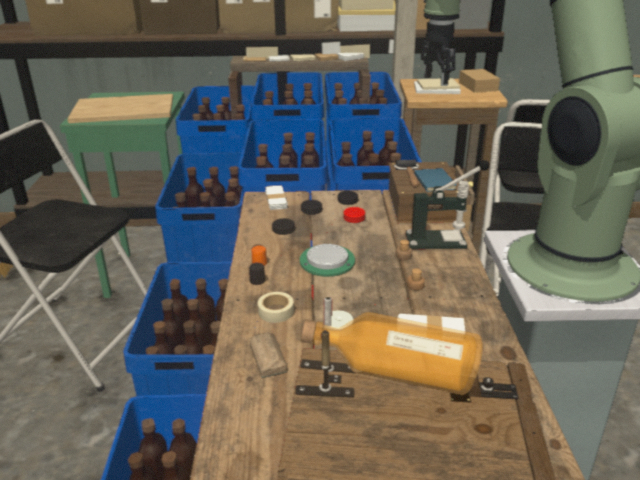

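The top view shows three black 56 mm discs at (383,203), (426,233) and (447,274). Image left is +y, the robot's left, so the one at (383,203) is meant. The white disc is at (219,249), the rest at (320,244), the red disc at (404,278) and the tape at (243,197). In the side view the candidate black disc is at (284,226), the rest at (327,258), and the white disc at (340,320) is partly hidden by the bottle clamp.

```bash
cat > h.py <<'E'
import numpy as np,cv2
from scipy.spatial.transform import Rotation as Ro
def ray(f,u,v):
    F=240/np.tan(np.radians(f['fov_y'])/2)
    d=np.array([(u-f['cx'])/F,(v-f['cy'])/F,1.])
    return -f['R'].T@f['t'], f['R'].T@d
def plane(f,u,v,z):
    o,d=ray(f,u,v); return o+d*(z-o[2])/d[2]
def tri(a,b):
    (o1,d1),(o2,d2)=a,b
    k=np.linalg.lstsq(np.c_[d1,-d2],o2-o1,rcond=None)[0]
    p,q=o1+k[0]*d1,o2+k[1]*d2
    return (p+q)/2,np.linalg.norm(p-q)
def blob(f,u,v,mask,r=30):
    "outline of the mask blob nearest (u,v): ellipse centre, axes"
    m=np.zeros(mask.shape,np.uint8); m[max(v-r,0):v+r,max(u-r,0):u+r]=mask[max(v-r,0):v+r,max(u-r,0):u+r]
    m=cv2.morphologyEx(m,cv2.MORPH_OPEN,np.ones((3,3)))
    cs=[c for c in cv2.findContours(m,cv2.RETR_EXTERNAL,cv2.CHAIN_APPROX_NONE)[0] if len(c)>12]
    c=min(cs,key=lambda c:np.hypot(*(c.mean((0,1))-[u,v])))
    return cv2.fitEllipse(cv2.convexHull(c))
def masks(f):
    h=cv2.cvtColor(f['color'],cv2.COLOR_RGB2HSV); H,S,V=[h[...,i].astype(int) for i in range(3)]
    return dict(black=((V<60)).astype(np.uint8),white=((S<45)&(V>170)).astype(np.uint8),
      green=((H>55)&(H<95)&(S>80)).astype(np.uint8))
def wristcam(f,s):
    T=np.eye(4);T[:3,:3]=Ro.from_euler('xyz',s['tool_rot']).as_matrix();T[:3,3]=s['position']
    C=T@f['hand_eye']; f['R']=C[:3,:3].T; f['t']=-f['R']@C[:3,3]; return f
def dpt(f,u,v):
    o,d=ray(f,u,v); return o+d*f['depth'][int(round(v)),int(round(u))]
E
python3 - <<'E'
import pickle;from h import *
np.set_printoptions(precision=4,suppress=True)
f=pickle.load(open('f0.pkl','rb'));T,S=f['top'],f['side'];mt,ms=masks(T),masks(S)
for n,c,a,b,z in[('white','white',(219,249),(340,320),.022),('rest','white',(322,243),(327,256),.02),('flange','green',(320,244),(327,260),.009),('black','black',(383,203),(284,226),.018),('black2','black',(426,233),(312,206),.018),('black3','black',(447,274),(347,197),.018)]:
    ea=blob(T,*a,mt[c]);
    try: eb=blob(S,*b,ms[c])
    except Exception as e: eb=None
    print(n,ea, 'plane',plane(T,*ea[0],z),'depth',dpt(T,*ea[0]))
    if eb: print('   side',eb,plane(S,*eb[0],z),'tri',tri(ray(T,*ea[0]),ray(S,*eb[0])),'d',dpt(S,*eb[0]))
for p in[(350,345),(352,410),(457,342),(125,230),(125,290),(400,340),(150,235)]:print(p,dpt(T,*p))
im=T['color'][...,::-1]
cv2.imwrite('pics/crop.png',cv2.resize(im[170:310,190:480],None,fx=2.7,fy=2.7,interpolation=cv2.INTER_CUBIC))
E
```

```text
white ((218.45875549316406, 248.1228485107422), (23.311748504638672, 24.17624282836914), 8.32639217376709) plane [0.5211 0.2049 0.022 ] depth [0.5214 0.2064 0.0143]
   side ((339.1473693847656, 317.98712158203125), (16.012760162353516, 23.601016998291016), 77.2166976928711) [0.5188 0.2035 0.022 ] tri (array([0.52  , 0.2048, 0.0231]), np.float64(0.002209876021820706)) d [0.5187 0.2021 0.0209]
rest ((319.3664855957031, 244.2019500732422), (38.10889434814453, 38.760257720947266), 168.87071228027344) plane [ 0.5342 -0.0309  0.02  ] depth [ 0.5343 -0.0309  0.0173]
   side ((326.8041076660156, 254.08836364746094), (21.068023681640625, 38.834808349609375), 89.9421615600586) [ 0.5341 -0.0299  0.02  ] tri (array([ 0.5341, -0.0309,  0.0193]), np.float64(0.00012705165421001755)) d [ 0.534  -0.032   0.0187]
flange ((328.03131103515625, 231.1031036376953), (18.44687271118164, 37.341896057128906), 124.0151138305664) plane [ 0.566  -0.0509  0.009 ] depth [ 0.565  -0.0507  0.0239]
   side ((329.69927978515625, 262.25958251953125), (24.866819381713867, 49.34314727783203), 82.32930755615234) [ 0.5283 -0.0133  0.009 ] tri (array([ 0.5471, -0.0495, -0.0113]), np.float64(0.04057935617664588)) d [0.5289 0.0017 0.0185]Traceback (most recent call last):
  File "<stdin>", line 5, in <module>
  File "h.py", line 19, in blob
    c=min(cs,key=lambda c:np.hypot(*(c.mean((0,1))-[u,v])))
ValueError: min() iterable argument is empty
```

```bash
python3 - <<'E'
import pickle;from h import *
np.set_printoptions(precision=4,suppress=True)
f=pickle.load(open('f0.pkl','rb'));T,S=f['top'],f['side']
print(T['color'][203,383],S['color'][226,284],T['color'][203,400])
bl=lambda f:(f['color'].max(2)<75).astype(np.uint8)
for n,a,b,r in[('black',(383,203),(284,226),18),('black2',(426,233),(312,206),18),('black3',(447,274),(347,197),15)]:
    try:
        ea=blob(T,*a,bl(T),r);eb=blob(S,*b,bl(S),r)
        print(n,ea,plane(T,*ea[0],.018),dpt(T,*ea[0]),eb,'tri',tri(ray(T,*ea[0]),ray(S,*eb[0])))
    except Exception as e: print(n,e)
for p in[(404,278),(243,185),(350,345),(352,410),(457,342),(125,230),(125,290),(400,340),(150,235)]:print(p,dpt(T,*p))
im=T['color'][...,::-1]
cv2.imwrite('pics/crop.png',cv2.resize(im[170:310,190:480],None,fx=2.7,fy=2.7,interpolation=cv2.INTER_CUBIC))
E
```

```text
[80 74 68] [58 50 48] [222 188 152]
black min() iterable argument is empty
black2 min() iterable argument is empty
black3 min() iterable argument is empty
(404, 278) [ 0.4583 -0.2303  0.0176]
(243, 185) [0.6694 0.1498 0.0295]
(350, 345) [ 0.3147 -0.1002  0.1239]
(352, 410) [ 0.1963 -0.1018  0.2   ]
(457, 342) [ 0.3223 -0.334   0.1037]
(125, 230) [0.553  0.3862 0.1329]
(125, 290) [0.4253 0.3767 0.1483]
(400, 340) [ 0.3219 -0.213   0.0821]
(150, 235) [0.547  0.3534 0.0635]
```

View pics/crop.png

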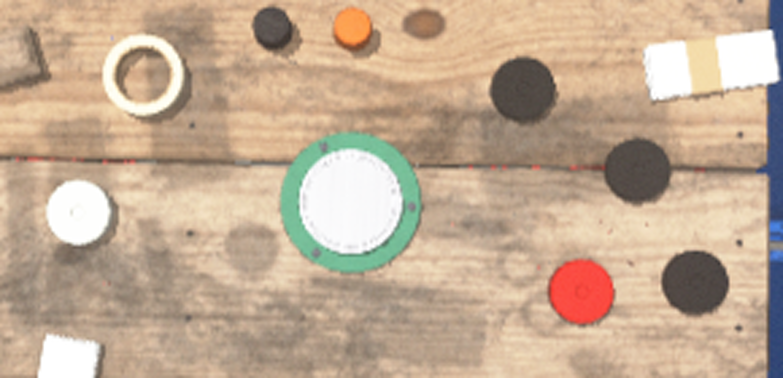

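The crop confirms it: the leftmost of the three equal black discs is at crop (523,90), which is full-frame (383.7,203.3). The black cap at crop (272,28) is smaller, so it isn't a disc.

```bash
cat >> h.py <<'E'
def go(s,x,y,z,yaw=None):
    "print tool-frame total shift (mm), turn (deg) and rows needed to reach a tool-down pose"
    R=Ro.from_euler('xyz',s['tool_rot']); d=R.inv().apply(np.array([x,y,z])-s['position'])*1000
    G=Ro.from_euler('xyz',[np.pi,0,s['tool_rot'][2] if yaw is None else yaw])
    w=(R.inv()*G).as_rotvec(degrees=True)
    n=max(1,int(np.ceil(max(np.linalg.norm(d)/48,np.linalg.norm(w)/8.4))))
    print('total',d.round(1),w.round(2),'rows',n,'each',(d/n).round(1),(w/n).round(2))
E
python3 - <<'E'
import pickle;from h import *
np.set_printoptions(precision=4,suppress=True)
f=pickle.load(open('f0.pkl','rb'));T,S=f['top'],f['side']
bl=lambda f:(f['color'].max(2)<100).astype(np.uint8)
for n,a,b,r in[('black',(384,203),(284,226),18),('black2',(426,233),(312,206),14),('black3',(447,274),(347,197),14)]:
        ea=blob(T,*a,bl(T),r);eb=blob(S,*b,bl(S),r)
        print(n,ea,plane(T,*ea[0],.018),dpt(T,*ea[0]),eb,'tri',tri(ray(T,*ea[0]),ray(S,*eb[0])))
from workcell import bot
s=bot.observe();go(s,.5,-.3,.25)
s['position']=np.array([.5,-.3,.25]);go(s,.52,.205,.2)
E
```

```text
black ((383.3560485839844, 203.03565979003906), (22.88616371154785, 23.699874877929688), 4.699764251708984) [ 0.6337 -0.18    0.018 ] [ 0.6342 -0.1805  0.0136] ((283.8662109375, 226.32228088378906), (16.5665283203125, 24.955480575561523), 93.0904541015625) tri (array([ 0.6341, -0.181 ,  0.0086]), np.float64(0.0013488338150246441))
black2 ((425.6105041503906, 232.5901641845703), (22.421539306640625, 23.81178855895996), 86.89202880859375) [ 0.5655 -0.28    0.018 ] [ 0.5657 -0.2806  0.0147] ((311.0394592285156, 207.0657958984375), (15.845277786254883, 21.84349250793457), 89.85169982910156) tri (array([ 0.5662, -0.2818,  0.0085]), np.float64(5.2973058075831324e-05))
black3 ((447.158203125, 274.09735107421875), (22.378097534179688, 23.847309112548828), 100.9911880493164) [ 0.469  -0.3311  0.018 ] [ 0.469  -0.3322  0.0129] ((347.4219665527344, 196.73963928222656), (15.968755722045898, 20.750215530395508), 96.10747528076172) tri (array([ 0.4691, -0.3326,  0.0115]), np.float64(0.00032792088610347113))
total [-175.3 -371.5   -2. ] [0.   0.06 0.  ] rows 9 each [-19.5 -41.3  -0.2] [0.   0.01 0.  ]
total [-469.4 -187.1   50.5] [0.   0.06 0.  ] rows 11 each [-42.7 -17.    4.6] [0.   0.01 0.  ]
```

Request:
arm_command:
  targets:
    - [-19.5,-41,0,0,0,0]
    - [-19.5,-41,0,0,0,0]
    - [-19.5,-41,0,0,0,0]
    - [-19.5,-41,0,0,0,0]
    - [-19.5,-41,0,0,0,0]
    - [-19.5,-41,0,0,0,0]
    - [-19.5,-41,0,0,0,0]
    - [-19.5,-41,0,0,0,0]
  grip: 100

```text
clock: 0.9
position: [0.4686, -0.3281, 0.2449]
tool_rot: [3.137, 0.003, -1.243]
force: [1.4, -0.6, 0.1]
grip_width: 0.0849
```

Request:
arm_command:
  targets:
    - [-43,-17,0,0,0,0]
    - [-43,-17,0,0,0,0]
    - [-43,-17,0,0,0,0]
    - [-43,-17,0,0,0,0]
    - [-43,-17,0,0,0,0]
    - [-43,-17,0,0,0,0]
    - [-43,-17,0,0,0,0]
    - [-43,-17,0,0,0,0]

```text
clock: 1.7
position: [0.4872, 0.0562, 0.244]
tool_rot: [3.137, 0.004, -1.242]
force: [1.5, -0.7, 0.1]
grip_width: 0.0857
```

```bash
python3 - <<'E'
from h import *;from workcell import bot
s=bot.observe();print(s['clock'],s['position'],s['tool_rot'],s['qpos']);go(s,.52,.205,.16)
E
```

```text
1.7 [0.48718749 0.05620316 0.24396576] [ 3.1368719   0.00400967 -1.24167813] [-0.02642872  0.32574842 -0.25858353  1.9370609   0.10017661  0.89630753
 -1.57672081]
total [-129.9  -79.5   84.1] [0.27 0.23 0.  ] rows 4 each [-32.5 -19.9  21. ] [0.07 0.06 0.  ]
```

Request:
arm_command:
  targets:
    - [-32,-20,21,0,0,0]
    - [-32,-20,21,0,0,0]
    - [-32,-20,21,0,0,0]
    - [-32,-20,21,0,0,0]
    - [0,0,0,0.2,0.2,0]

```text
clock: 2.2
position: [0.5204, 0.2164, 0.1571]
tool_rot: [-3.141, 0.002, -1.235]
force: [-1.1, -1.4, -0.4]
grip_width: 0.0853
```

```bash
python3 - <<'E'
from h import *;from workcell import bot;import pickle
np.set_printoptions(precision=4,suppress=True)
s=bot.observe();f=wristcam(bot.grab_frame('wrist'),s);pickle.dump((s,f),open('w1.pkl','wb'))
print(s['position'],s['tool_rot']);cv2.imwrite('pics/w1.png',f['color'][...,::-1])
F=240/np.tan(np.radians(f['fov_y'])/2);c=f['R']@np.array([.52,.205,.022])+f['t'];p=c[:2]/c[2]*F+[f['cx'],f['cy']];print(p)
e=blob(f,int(p[0]),int(p[1]),masks(f)['white'],150);print(e,plane(f,*e[0],.022),dpt(f,*e[0]))
E
```

```text
[0.5204 0.2164 0.1571] [-3.1407  0.0023 -1.2349]
[334.752  238.1103]
((335.5714416503906, 234.01210021972656), (80.60079193115234, 83.14022827148438), 82.07962799072266) [0.5228 0.2054 0.022 ] [0.5227 0.2054 0.0216]
```

View pics/w1.png

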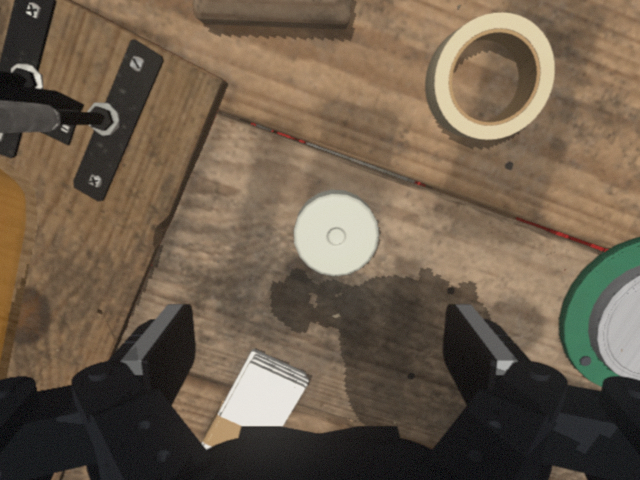

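The wrist view shows the white disc at (336,234), clear of the board on the left and the tape at (492,75). Its top measures 21.6 mm.

```bash
python3 - <<'E'
from h import *;from workcell import bot
go(bot.observe(),.5222,.2052,.019)
E
```

```text
total [  9.    1.5 139.1] [-0.07  0.04 -0.  ] rows 3 each [ 3.   0.5 46.4] [-0.02  0.01 -0.  ]
```

Request:
arm_command:
  targets:
    - [9,2,30,0,0,0]
    - [0,0,30,0,0,0]
    - [0,0,25,0,0,0]
    - [0,0,20,0,0,0]
    - [0,0,10,0,0,0]
    - [0,0,0,0,0,0]

```text
clock: 2.85
position: [0.5234, 0.1995, 0.0418]
tool_rot: [-3.138, -0.002, -1.241]
force: [0.7, -0.6, 0.7]
grip_width: 0.0855
```

```bash
python3 - <<'E'
from h import *;from workcell import bot
go(bot.observe(),.5222,.2052,.019)
E
```

```text
total [-5.8 -0.6 22.8] [-0.2  -0.11  0.  ] rows 1 each [-5.8 -0.6 22.8] [-0.2  -0.11  0.  ]
```

Request:
arm_command:
  targets:
    - [-6,-0.5,8,0,0,0]
    - [0,0,8,0,0,0]
    - [0,0,4,0,0,0]
    - [0,0,0,0,0,0]

```text
clock: 3.25
position: [0.5234, 0.2059, 0.023]
tool_rot: [-3.134, -0.002, -1.242]
force: [0.4, 0.6, -0.3]
grip_width: 0.0855
```

```bash
python3 - <<'E'
from h import *;from workcell import bot
go(bot.observe(),.5222,.2052,.019)
E
```

```text
total [0.2 1.4 4. ] [-0.41 -0.1   0.  ] rows 1 each [0.2 1.4 4. ] [-0.41 -0.1   0.  ]
```

Request:
arm_command:
  targets:
    - [0,1,4,-0.4,0,0]
    - [0,0,0,0,0,0]

```text
clock: 3.45
position: [0.5227, 0.2056, 0.0191]
tool_rot: [-3.141, -0.002, -1.242]
force: [0.4, -0.6, -0.3]
grip_width: 0.0853
```

Request:
arm_command:
  targets:
    - [0,0,0,0,0,0]
    - [0,0,0,0,0,0]
    - [0,0,0,0,0,0]
    - [0,0,0,0,0,0]
    - [0,0,0,0,0,0]
    - [0,0,0,0,0,0]
    - [0,0,0,0,0,0]
    - [0,0,0,0,0,0]
  grip: 0
  grip_force: 35

```text
clock: 4.25
position: [0.523, 0.2055, 0.0199]
tool_rot: [-3.141, -0.002, -1.242]
force: [0.4, 0.3, -1.2]
grip_width: 0.0548
```

Request:
arm_command:
  targets:
    - [0,0,-10,0,0,0]
    - [0,0,-20,0,0,0]
    - [0,0,-20,0,0,0]
    - [0,0,-20,0,0,0]
    - [0,0,0,0,0,0]
    - [0,0,0,0,0,0]

```text
clock: 4.85
position: [0.5226, 0.2056, 0.0949]
tool_rot: [-3.141, -0.002, -1.242]
force: [0.8, -0.9, -0.5]
grip_width: 0.0548
```

```bash
python3 - <<'E'
from h import *;from workcell import bot
s=bot.observe();go(s,.534,-.031,.10);print(s['tool_rot'],s['force'])
E
```

```text
total [227.6  65.7  -4.7] [-0.05 -0.11  0.  ] rows 5 each [45.5 13.1 -0.9] [-0.01 -0.02  0.  ]
[-3.14065502e+00 -1.85939442e-03 -1.24169779e+00] [ 0.82191735 -0.94576126 -0.49167075]
```

Request:
arm_command:
  targets:
    - [40,11.5,-2,0,0,0]
    - [40,11.5,-2,0,0,0]
    - [40,11.5,-1,0,0,0]
    - [40,11.5,0,0,0,0]
    - [40,11.5,0,0,0,0]
    - [20,6,0,0,0,0]
    - [0,0,0,0,0,0]
    - [0,0,0,0,0,0]

```text
clock: 5.65
position: [0.5318, -0.0304, 0.0962]
tool_rot: [3.138, 0.001, -1.239]
force: [0.2, -0.5, -0.4]
grip_width: 0.0548
```

```bash
python3 - <<'E'
from h import *;from workcell import bot;import pickle
np.set_printoptions(precision=4,suppress=True)
s=bot.observe();f=wristcam(bot.grab_frame('wrist'),s);pickle.dump((s,f),open('w2.pkl','wb'))
go(s,.534,-.031,.10)
F=240/np.tan(np.radians(f['fov_y'])/2)
for P in([.534,-.031,.02],[*s['position'][:2],s['position'][2]]):
    c=f['R']@np.array(P)+f['t'];print(c[:2]/c[2]*F+[f['cx'],f['cy']])
cv2.imwrite('pics/w2.png',f['color'][...,::-1])
E
```

```text
total [ 1.3 -1.8 -3.8] [0.21 0.04 0.  ] rows 1 each [ 1.3 -1.8 -3.8] [0.21 0.04 0.  ]
[320.2091 257.0871]
[316.9515 334.5552]
```

View pics/w2.png

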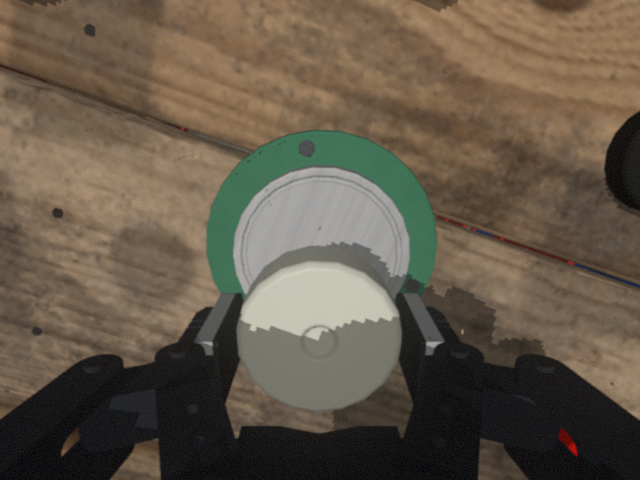

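The held white disc is at (319,335) and level. The plate shows behind it, with its centre near (321,255).

```bash
python3 - <<'E'
from h import *;import pickle
np.set_printoptions(precision=4,suppress=True)
s,f=pickle.load(open('w2.pkl','rb'))
F=240/np.tan(np.radians(f['fov_y'])/2)
v,u=np.mgrid[0:480,0:640];d=f['depth']
W=np.stack([(u-f['cx'])/F*d,(v-f['cy'])/F*d,d],-1)
W=(W-f['t'])@f['R']
def circ(P):
    A=np.c_[2*P,np.ones(len(P))];x=np.linalg.lstsq(A,(P**2).sum(1),rcond=None)[0];return x[:2],np.sqrt(x[2]+x[:2]@x[:2])
# held disc: top surface points
Z=W[...,2]; sel=(abs(u-319)<60)&(abs(v-335)<60)&(Z>.07); print('disc top z',np.median(Z[sel]),'n',sel.sum())
P=W[sel];A=np.c_[P[:,:2],np.ones(len(P))];print('slope',np.linalg.lstsq(A,P[:,2],rcond=None)[0][:2])
zt=np.median(Z[sel]); m=((abs(Z-zt)<.004)&(u>235)&(u<403)&(v>250)&(v<420)).astype(np.uint8)
c=max(cv2.findContours(m,0,1)[0],key=cv2.contourArea)[:,0]
Q=W[c[:,1],c[:,0]]; k=(c[:,0]>250)&(c[:,0]<388);print('disc',circ(Q[k][:,:2]))
# plate from flange outer edge and plate top edge by rays
g=masks(f)['green'].copy();g[290:]=0
c=max(cv2.findContours(g,0,1)[0],key=cv2.contourArea)[:,0]
P=np.array([plane(f,*p,.009)[:2] for p in c.astype(float)]);r=np.hypot(*(P-[.534,-.031]).T);k=(r>.055)&(c[:,1]<285)
print('flange',circ(P[k]),k.sum())
P=np.array([plane(f,*p,.020)[:2] for p in c.astype(float)]);r=np.hypot(*(P-[.534,-.031]).T);k=(r<.049)&(r>.04)&(c[:,1]<240)
print('plate',circ(P[k]),k.sum(),'plate z',np.median(Z[190:235,280:360]))
E
```

```text
disc top z 0.09884585062090778 n 14106
slope [0.1831 0.0678]
disc (array([ 0.5311, -0.0312]), np.float64(0.02725192464310231))
flange (array([ 0.5356, -0.0309]), np.float64(0.060402771904102696)) 412
plate (array([ 0.5358, -0.0308]), np.float64(0.04497517605726763)) 225 plate z 0.020379265960237966
```

```bash
python3 - <<'E'
from h import *;import pickle
s,f=pickle.load(open('w2.pkl','rb'))
F=240/np.tan(np.radians(f['fov_y'])/2)
v,u=np.mgrid[0:480,0:640];d=f['depth']
W=(np.stack([(u-f['cx'])/F*d,(v-f['cy'])/F*d,d],-1)-f['t'])@f['R']
sel=np.hypot(u-319,v-335)<58;P=W[sel];P=P[abs(P[:,2]-np.median(P[:,2]))<.01]
x=np.linalg.lstsq(np.c_[P[:,:2],np.ones(len(P))],P[:,2],rcond=None)[0];print(x[:2],np.median(P[:,2]),len(P),sel.sum())
go(s,*(s['position'][:2]+[.0046,.0003]),.045)
E
```

```text
[-0.00090464  0.00326728] 0.09884619928028426 10501 10545
total [ 1.2 -4.6 51.2] [0.21 0.04 0.  ] rows 2 each [ 0.6 -2.3 25.6] [0.1  0.02 0.  ]
```

Request:
arm_command:
  targets:
    - [1.2,-4.4,15,0.2,0,0]
    - [0,0,15,0,0,0]
    - [0,0,10,0,0,0]
    - [0,0,8,0,0,0]
    - [0,0,0,0,0,0]
    - [0,0,0,0,0,0]

```text
clock: 6.3
position: [0.5367, -0.0245, 0.0435]
tool_rot: [3.141, 0.002, -1.231]
force: [-0.6, 0.2, -1.2]
grip_width: 0.0543
```

```bash
python3 - <<'E'
from h import *;from workcell import bot
s=bot.observe();go(s,.5362,-.0302,.040);print(s['tool_rot'],s['force'])
E
```

```text
total [5.2 2.4 3.5] [0.02 0.14 0.  ] rows 1 each [5.2 2.4 3.5] [0.02 0.14 0.  ]
[ 3.14128178e+00  2.49584350e-03 -1.23131201e+00] [-0.6492738   0.20703022 -1.23235173]
```

Request:
arm_command:
  targets:
    - [5.2,2.4,0,0,0,0]
    - [0,0,0,0,0,0]
    - [0,0,0,0,0,0]

```text
clock: 6.6
position: [0.5367, -0.0308, 0.0445]
tool_rot: [-3.141, 0.002, -1.231]
force: [-0.3, 0.2, -1.1]
grip_width: 0.0545
```

```bash
python3 - <<'E'
from h import *;from workcell import bot
s=bot.observe();go(s,.5362,-.0302,.040);print(s['position'],s['tool_rot'],s['force'])
E
```

```text
total [-0.7  0.3  4.5] [-0.06  0.11 -0.  ] rows 1 each [-0.7  0.3  4.5] [-0.06  0.11 -0.  ]
[ 0.53668479 -0.03078077  0.04446677] [-3.14054818e+00  1.88380310e-03 -1.23134776e+00] [-0.33223865  0.23087387 -1.09387482]
```

Request:
arm_command:
  targets:
    - [-0.6,0.3,2.5,0,0,0]
    - [0,0,1.2,0,0,0]
    - [0,0,0,0,0,0]

```text
clock: 6.9
position: [0.5365, -0.0306, 0.0411]
tool_rot: [-3.14, 0.001, -1.232]
force: [-0.7, 0.2, -1.3]
grip_width: 0.0545
```

Request:
arm_command:
  targets:
    - [0,0,1,0,0,0]
    - [0,0,0,0,0,0]

```text
clock: 7.1
position: [0.5365, -0.0304, 0.0399]
tool_rot: [-3.14, 0.002, -1.232]
force: [0.4, -0.1, -0.6]
grip_width: 0.0546
```

Request:
arm_command:
  targets:
    - [0,0,0.7,0,0,0]
    - [0,0,0,0,0,0]

```text
clock: 7.3
position: [0.5366, -0.0304, 0.0398]
tool_rot: [-3.139, 0.001, -1.232]
force: [-0.6, 1.0, -0.4]
grip_width: 0.0545
```

Request:
arm_command:
  targets:
    - [0,0,1.2,0,0,0]
    - [0,0,0,0,0,0]

```text
clock: 7.5
position: [0.5367, -0.0304, 0.0399]
tool_rot: [-3.139, 0.001, -1.232]
force: [0.1, 0.1, -0.5]
grip_width: 0.0548
```

z no longer drops when commanded, and it matches the expected contact height, so I'll release.

Request:
arm_command:
  targets:
    - [0,0,0,0,0,0]
    - [0,0,0,0,0,0]
    - [0,0,0,0,0,0]
    - [0,0,0,0,0,0]
    - [0,0,0,0,0,0]
    - [0,0,0,0,0,0]
  grip: 100

```text
clock: 8.1
position: [0.5368, -0.0303, 0.0396]
tool_rot: [-3.139, 0.001, -1.232]
force: [-0.9, -0.9, -0.4]
grip_width: 0.0853
```

Request:
arm_command:
  targets:
    - [0,0,-15,0,0,0]
    - [0,0,-30,0,0,0]
    - [0,0,-40,0,0,0]
    - [0,0,-40,0,0,0]
    - [0,0,-5,0,0,0]
    - [0,0,0,0,0,0]

```text
clock: 8.7
position: [0.5358, -0.0302, 0.179]
tool_rot: [-3.139, 0.001, -1.231]
force: [0.2, -0.2, -0.4]
grip_width: 0.0853
```

```bash
cat >> h.py <<'E'
def circ(P):
    A=np.c_[2*P,np.ones(len(P))];x=np.linalg.lstsq(A,(P**2).sum(1),rcond=None)[0];return x[:2],np.sqrt(x[2]+x[:2]@x[:2])
def top(f,xy,z,r,name):
    "depth patch: contour of region at height z near xy -> circle in xy"
    F=240/np.tan(np.radians(f['fov_y'])/2);v,u=np.mgrid[0:480,0:640];d=f['depth']
    W=(np.stack([(u-f['cx'])/F*d,(v-f['cy'])/F*d,d],-1)-f['t'])@f['R']
    m=((abs(W[...,2]-z)<.006)&(np.hypot(W[...,0]-xy[0],W[...,1]-xy[1])<r)&(d>0)).astype(np.uint8)
    c=max(cv2.findContours(m,0,1)[0],key=cv2.contourArea)[:,0]; Q=W[c[:,1],c[:,0]]
    P=W[m>0];x=np.linalg.lstsq(np.c_[P[:,:2],np.ones(len(P))],P[:,2],rcond=None)[0]
    print(name,circ(Q[:,:2]),'z',np.median(P[:,2]),'slope',x[:2])
E
python3 - <<'E'
from h import *;from workcell import bot;import pickle
np.set_printoptions(precision=4,suppress=True)
s=bot.observe();f=wristcam(bot.grab_frame('wrist'),s);pickle.dump((s,f),open('w3.pkl','wb'))
print(s['position'],s['tool_rot'])
top(f,(.536,-.031),.042,.04,'white')
g=masks(f)['green'];c=max(cv2.findContours(g,0,1)[0],key=cv2.contourArea)[:,0]
P=np.array([plane(f,*p,.009)[:2] for p in c.astype(float)]);r=np.hypot(*(P-[.535,-.031]).T);print('flange',circ(P[r>.057]),(r>.057).sum())
cv2.imwrite('pics/w3.png',f['color'][...,::-1])
go(s,.634,-.181,.16)
E
```

```text
[ 0.5358 -0.0302  0.179 ] [-3.1388  0.0007 -1.2307]
white (array([ 0.5355, -0.0312]), np.float64(0.027364963535320506)) z 0.04223317486182714 slope [-0.0083 -0.0026]
flange (array([ 0.5355, -0.0311]), np.float64(0.06031098897032311)) 488
total [174.9 -42.2  19. ] [-0.16  0.04 -0.  ] rows 4 each [ 43.7 -10.6   4.7] [-0.04  0.01 -0.  ]
```

View pics/w3.png

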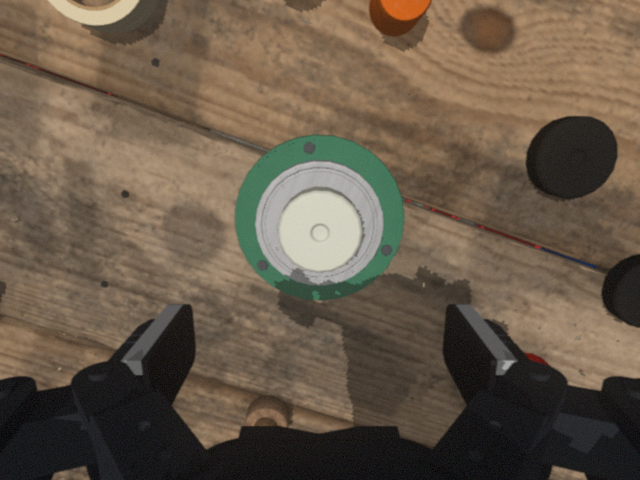

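The white disc is flat and concentric with the flange within 0.5 mm; its top is at z = 42 mm. Next is the black disc, at (572,157) in the wrist view.

Request:
arm_command:
  targets:
    - [43.7,-10.6,5,0,0,0]
    - [43.7,-10.6,5,0,0,0]
    - [43.7,-10.6,5,0,0,0]
    - [40,-10,5,0,0,0]
    - [0,0,0,0,0,0]
    - [0,0,0,0,0,0]

```text
clock: 9.35
position: [0.6334, -0.1812, 0.1522]
tool_rot: [3.138, 0.005, -1.226]
force: [-0.4, 1.2, 0.5]
grip_width: 0.0852
```

```bash
python3 - <<'E'
from h import *;from workcell import bot;import pickle
np.set_printoptions(precision=4,suppress=True)
s=bot.observe();f=wristcam(bot.grab_frame('wrist'),s);pickle.dump((s,f),open('w4.pkl','wb'))
s=bot.observe();print(s['position'],s['tool_rot'])
top(f,(.634,-.181),.018,.036,'black')
go(s,.634,-.181,.05)
cv2.imwrite('pics/w4.png',f['color'][...,::-1])
E
```

```text
[ 0.6331 -0.1815  0.1522] [ 3.1376  0.0044 -1.2266]
black (array([ 0.6369, -0.18  ]), np.float64(0.027338878080518016)) z 0.01841682613129709 slope [-0.0094 -0.002 ]
total [  0.3  -1.4 102.2] [0.23 0.25 0.  ] rows 3 each [ 0.1 -0.5 34.1] [0.08 0.08 0.  ]
```

View pics/w4.png

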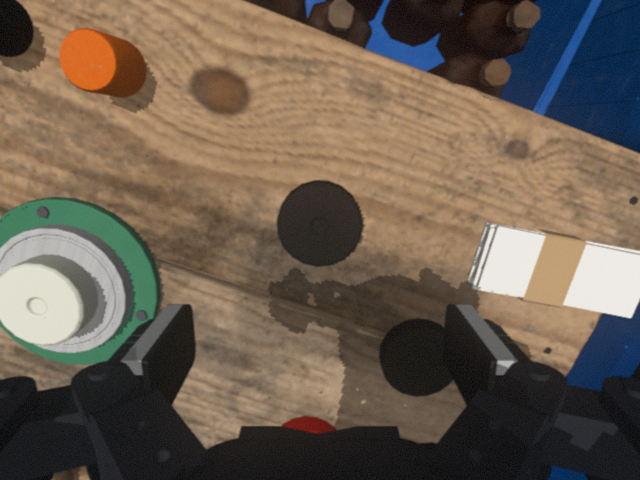

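The wrist view shows the target black disc at (320,222) with open space on both sides for the fingers. Its top is at 18.4 mm.

Request:
arm_command:
  targets:
    - [0,-3.5,25,0.2,0.2,0]
    - [0,0,30,0,0,0]
    - [0,0,25,0,0,0]
    - [0,0,15,0,0,0]
    - [0,0,5,0,0,0]
    - [0,0,0,0,0,0]
    - [0,0,0,0,0,0]

```text
clock: 10.1
position: [0.6355, -0.1746, 0.0504]
tool_rot: [-3.141, 0.002, -1.221]
force: [0.3, 0.0, 0.1]
grip_width: 0.0855
```

```bash
python3 - <<'E'
from h import *;from workcell import bot
s=bot.observe();go(s,.6366,-.180,.018)
E
```

```text
total [ 5.5  0.9 32.4] [-0.01  0.11 -0.  ] rows 1 each [ 5.5  0.9 32.4] [-0.01  0.11 -0.  ]
```

Request:
arm_command:
  targets:
    - [5.5,0.9,12,0,0,0]
    - [0,0,10,0,0,0]
    - [0,0,4,0,0,0]
    - [0,0,0,0,0,0]
    - [0,0,0,0,0,0]

```text
clock: 10.6
position: [0.6378, -0.1812, 0.0242]
tool_rot: [-3.139, 0.0, -1.221]
force: [0.3, -0.2, -0.7]
grip_width: 0.0856
```

```bash
python3 - <<'E'
from h import *;from workcell import bot
s=bot.observe();go(s,.6366,-.180,.018)
E
```

```text
total [-1.6  0.7  6.2] [-0.15  0.   -0.  ] rows 1 each [-1.6  0.7  6.2] [-0.15  0.   -0.  ]
```

Request:
arm_command:
  targets:
    - [-1.5,0.7,3.5,-0.1,0,0]
    - [0,0,2.5,0,0,0]
    - [0,0,0,0,0,0]
    - [0,0,0,0,0,0]

```text
clock: 11.0
position: [0.6368, -0.1798, 0.0183]
tool_rot: [-3.14, -0.0, -1.221]
force: [0.8, 0.5, 0.2]
grip_width: 0.0854
```

Request:
arm_command:
  targets:
    - [0,0,0,0,0,0]
    - [0,0,0,0,0,0]
    - [0,0,0,0,0,0]
    - [0,0,0,0,0,0]
    - [0,0,0,0,0,0]
    - [0,0,0,0,0,0]
    - [0,0,0,0,0,0]
    - [0,0,0,0,0,0]
  grip: 0
  grip_force: 35

```text
clock: 11.8
position: [0.6369, -0.1799, 0.0189]
tool_rot: [-3.14, -0.001, -1.221]
force: [0.1, 0.9, 0.8]
grip_width: 0.0544
```

Request:
arm_command:
  targets:
    - [0,0,-10,0,0,0]
    - [0,0,-25,0,0,0]
    - [0,0,-30,0,0,0]
    - [0,0,-30,0,0,0]
    - [0,0,0,0,0,0]
    - [0,0,0,0,0,0]

```text
clock: 12.4
position: [0.6365, -0.1797, 0.1198]
tool_rot: [-3.14, -0.0, -1.221]
force: [-0.4, -0.2, -1.6]
grip_width: 0.0546
```

```bash
python3 - <<'E'
from h import *;from workcell import bot
s=bot.observe();go(s,.536,-.0305,.12)
E
```

```text
total [-174.6   43.3   -0.4] [-0.09 -0.02  0.  ] rows 4 each [-43.7  10.8  -0.1] [-0.02 -0.01  0.  ]
```

Request:
arm_command:
  targets:
    - [-40,10,0,0,0,0]
    - [-40,10,0,0,0,0]
    - [-40,10,0,0,0,0]
    - [-35,8.5,0,0,0,0]
    - [-15,4,0,0,0,0]
    - [0,0,0,0,0,0]
    - [0,0,0,0,0,0]
    - [0,0,0,0,0,0]

```text
clock: 13.2
position: [0.5339, -0.032, 0.1167]
tool_rot: [3.14, -0.0, -1.223]
force: [0.3, -0.2, -1.2]
grip_width: 0.0541
```

```bash
python3 - <<'E'
from h import *;from workcell import bot;import pickle
np.set_printoptions(precision=4,suppress=True)
s=bot.observe();f=wristcam(bot.grab_frame('wrist'),s);s=bot.observe()
print(s['position'],s['tool_rot'])
top(f,s['position'][:2],s['position'][2]-.001,.0275,'black held')
go(s,.536,-.0305,.07)
E
```

```text
[ 0.534  -0.0322  0.1167] [ 3.1404 -0.0003 -1.2239]
black held (array([ 0.5343, -0.0322]), np.float64(0.02707512278634047)) z 0.11635280307497 slope [-0.0128 -0.0052]
total [-1.  -2.5 46.7] [ 0.07 -0.02 -0.  ] rows 1 each [-1.  -2.5 46.7] [ 0.07 -0.02 -0.  ]
```

Request:
arm_command:
  targets:
    - [-0.5,-1.5,15,0,0,0]
    - [0,0,15,0,0,0]
    - [0,0,10,0,0,0]
    - [0,0,4,0,0,0]
    - [0,0,0,0,0,0]
    - [0,0,0,0,0,0]

```text
clock: 13.85
position: [0.5363, -0.0343, 0.0679]
tool_rot: [3.14, -0.001, -1.229]
force: [0.2, 0.1, -1.3]
grip_width: 0.0546
```

```bash
python3 - <<'E'
from h import *;from workcell import bot
s=bot.observe();print(s['position']);go(s,.5354,-.0312,.061)
E
```

```text
[ 0.53627783 -0.03433288  0.06790343]
total [-3.2 -0.2  6.9] [ 0.12 -0.03 -0.  ] rows 1 each [-3.2 -0.2  6.9] [ 0.12 -0.03 -0.  ]
```

Request:
arm_command:
  targets:
    - [-3.2,-0.2,0,0.1,0,0]
    - [0,0,3,0,0,0]
    - [0,0,0,0,0,0]
    - [0,0,0,0,0,0]

```text
clock: 14.25
position: [0.536, -0.0309, 0.0659]
tool_rot: [-3.14, -0.001, -1.228]
force: [0.8, -0.5, -0.4]
grip_width: 0.0544
```

```bash
python3 - <<'E'
from h import *;from workcell import bot
s=bot.observe();print(s['position']);go(s,.5354,-.0312,.061)
E
```

```text
[ 0.53600718 -0.03087871  0.0658717 ]
total [0.1 0.7 4.9] [-0.1  -0.07  0.  ] rows 1 each [0.1 0.7 4.9] [-0.1  -0.07  0.  ]
```

Request:
arm_command:
  targets:
    - [0,0.5,2.5,0,0,0]
    - [0,0,1.5,0,0,0]
    - [0,0,0,0,0,0]
    - [0,0,0,0,0,0]

```text
clock: 14.65
position: [0.5357, -0.0311, 0.0617]
tool_rot: [-3.139, -0.001, -1.228]
force: [-0.1, -1.5, -1.5]
grip_width: 0.0546
```

Request:
arm_command:
  targets:
    - [0,0,0.8,0,0,0]
    - [0,0,0,0,0,0]

```text
clock: 14.85
position: [0.5357, -0.0312, 0.0609]
tool_rot: [-3.14, -0.001, -1.229]
force: [-0.1, -0.7, -0.2]
grip_width: 0.0545
```

Request:
arm_command:
  targets:
    - [0,0,0.7,0,0,0]
    - [0,0,0,0,0,0]

```text
clock: 15.05
position: [0.5358, -0.0312, 0.0606]
tool_rot: [-3.139, -0.002, -1.229]
force: [-0.4, -0.9, -1.0]
grip_width: 0.0544
```

Request:
arm_command:
  targets:
    - [0,0,0,0,0,0]
    - [0,0,0,0,0,0]
    - [0,0,0,0,0,0]
    - [0,0,0,0,0,0]
    - [0,0,0,0,0,0]
    - [0,0,0,0,0,0]
  grip: 100

```text
clock: 15.65
position: [0.5359, -0.0311, 0.0606]
tool_rot: [-3.139, -0.002, -1.229]
force: [-0.1, -0.7, -0.2]
grip_width: 0.0856
```

Request:
arm_command:
  targets:
    - [0,0,-15,0,0,0]
    - [0,0,-30,0,0,0]
    - [0,0,-40,0,0,0]
    - [0,0,-35,0,0,0]
    - [0,0,0,0,0,0]
    - [0,0,0,0,0,0]

```text
clock: 16.25
position: [0.5349, -0.0309, 0.1844]
tool_rot: [-3.141, -0.001, -1.228]
force: [-0.3, -0.3, -0.1]
grip_width: 0.0854
```

```bash
python3 - <<'E'
from h import *;from workcell import bot
np.set_printoptions(precision=4,suppress=True)
s=bot.observe();f=wristcam(bot.grab_frame('wrist'),s)
print(s['clock'],s['position'])
top(f,(.5355,-.031),.060,.04,'black')
P=[plane(f,*p,.009)[:2] for p in max(cv2.findContours(masks(f)['green'],0,1)[0],key=cv2.contourArea)[:,0].astype(float)]
P=np.array(P);r=np.hypot(*(P-[.535,-.031]).T);print('flange',circ(P[r>.057]))
S=bot.grab_frame('side')
im=f['color'][...,::-1];b=cv2.resize(S['color'][170:350,220:460,::-1],(640,480))
cv2.imwrite('pics/fin.png',cv2.resize(np.hstack([im,b]),(800,300)))
E
```

```text
16.25 [ 0.5349 -0.0309  0.1844]
black (array([ 0.5361, -0.0316]), np.float64(0.027320586462880218)) z 0.06025910327507818 slope [-0.0082 -0.0026]
flange (array([ 0.5352, -0.0312]), np.float64(0.06047003524909952))
```

View pics/fin.png

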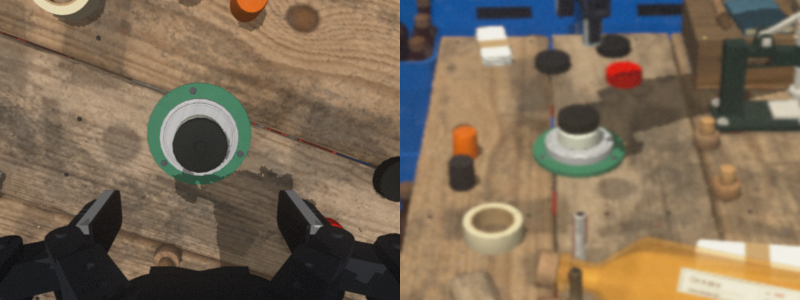

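The final picture shows the black disc on the white one on the plate (wrist half at (200,145), side half at (578,120)). The stack is level, centred within about 1 mm, and clear of the gripper. The red disc and tape haven't moved.

```bash
python3 -c "
from workcell import bot
print(bot.job_done())"
```

```text
the job is handed in; nothing more can be done
None
```

The job is done and handed in at about 16.3 s, well inside the 51 s limit. The white disc lies on the steel plate and the black disc (the leftmost of the three look-alikes) lies on it. The gripper is open and about 0.12 m above the stack.

| Last check (wrist camera) | Centre vs flange centre | Top height | Expected |
|---|---|---|---|
| White disc, before the black disc was added | within 0.5 mm | 42.2 mm | 42 mm |
| Black disc, at the end | about 1 mm | 60.3 mm | 60 mm |

- **Level:** both discs measured less than 0.5° off level.
- **Left alone:** the red disc and the tape look unmoved in the final picture; I did not measure them again.
- **Disagreements:** the overhead camera put things about 1–3 mm lower in x than the wrist camera. I used the wrist readings, since they matched the tool's own position. The force sensor showed no clear contact at either placing, so I judged contact from the measured heights.

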